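Push an ink-wet offcut through the self-closing flap of the waste station

TASK

Get the small black, ink-wet block offcut off the deck and into the bin of the red waste station without picking it up: with one finger push the self-closing flap of the chute open and keep it open, and with the other finger push the offcut across the deck and over its edge, through the open flap, so that it drops into the bin below. Do not lift the offcut or shove the flap open with it, as the ink would smear. Then take your hand away so that the flap shuts, and leave everything else where it is.

Things in the scene. Friction and masses are not known exactly. Their poses are not given: they have to be found in the camera images.
- station: Bench waste station, fixed: red steel cabinet 300 (x) x 460 (y) x 130 mm high, bin inside, 12 mm plywood deck on top. Origin at the centre of its underside; deck top 130 mm above it. Its +y is the direction in which things are pushed into the mouth, within 0.3 rad of the robot's y axis. The deck is whole from y = -230 to +20 mm; its last 35 mm is a thin flush steel lip. The hollow under the deck runs the whole length.
- deck_edge (a point): Middle of the deck's edge over which things are pushed, at the deck's top (station x 0, y +20, z 130 mm); axes as the station's, +y points over the edge. Beyond it lies the mouth of the bin, 116 mm long (y) and 176 mm wide (x), closed by the sloping flap. Dark cheek plates stand at x = -88 and +88 mm beside the flap, rising with it to 56 mm above the deck at the hinge.
- flap_hinge (a point): Middle of the flap's hinge line, along the station's x, 110 mm beyond the deck's edge (+y) and 52 mm above the deck. A 10 mm pin lies there, its top 56 mm above the deck; behind it a dark hood slopes down to the deck.
- flap_face (a point): Middle of the outer (upper) face of the bright metal flap, 60 mm from the hinge; turns with it. The flap is a flat, slippery sheet 170 mm wide (station x) x 120 mm long x 3 mm. Shut, it slopes at 25.5 degrees from the hinge down to its free edge (a black rubber strip), which lies level with the deck's top 2 mm beyond the deck's edge.
- flap (a joint): Flap angle: 0 shut, up to 1.15 rad, growing as it is pushed in (free edge down and away from the deck's edge). A spring shuts it: net 0.12 N m at 0, 0.24 at 0.4, 0.36 at 0.8 rad. A fingertip moving just above the deck from the edge towards the hinge pushes it open: held 5 mm up and 60 mm beyond the edge, to about 0.3 rad; 75 mm, 0.45 rad. The offcut's weight does not open it.
- offcut_center (a point): Centre of the offcut: a loose wooden block with a black inked face, 60 (its x) x 38 (its y) x 14 mm high, 28 to 56 g, lying face up on the deck before the flap, this point 7 mm above the deck. Its y axis lies within 0.3 rad of the station's y. It tips over the deck's edge once its centre has passed it.
- offcut: The same block; origin at the centre of its underside.
- keeper: Finished block to be kept: pale wood with a green carved face, 60 x 90 x 20 mm, loose on the deck near its far (+x), -y corner. Origin at the centre of its underside. Bystander.
- ink_tin: Full ink tin, bright with a blue band, 63 mm across, 34 mm high, loose on the deck near its near (-x), -y corner. Origin at the centre of its underside. Bystander.
- brayer: Ink roller lying on the table: black rubber roller 110 mm long and 36 mm across, wooden handle along its -x, 190 mm overall. Origin on the table under the roller. Bystander.
- tape_roll: Roll of beige tape lying flat on the table, 104 mm across, 30 mm high. Origin at the centre of its underside. Bystander.
- knife: Yellow and black craft knife lying on the table, 150 x 22 x 14 mm, along its x. Origin at the centre of its underside. Bystander.
- tub: Empty clear plastic tub on the table, 130 x 180 x 65 mm. Origin at the centre of its underside. Bystander.
- brush_pot: Blue ceramic pot on the table, 80 mm across, 100 mm high. Origin at the centre of its underside. Bystander.
There are look-alikes about, which are no part of the job. Leave any green or yellow look-alike of the offcut alone.

How it is judged:
On the way, in this order (a step that is already met when the one before it is completed fails the run):
1. a finger pushes the flap open while the offcut still lies on the deck (value of joint flap above 0.08 rad and contact force between the fingers and flap_c0 above 0.2 N and y of offcut_center in the frame of station below 0.02 m and z of offcut_center in the frame of station above 0.134 m), for 0.05 s.
2. the offcut drops through the mouth while a finger still holds the flap open (value of joint flap above 0.08 rad and contact force between the fingers and flap_c0 above 0.1 N and z of offcut_center in the frame of station between 0 and 0.11 m).
At the end, for the whole second after the job is handed in: The offcut lies at rest in the bin under the station's deck (its centre less than 60 mm above the station's underside and inside its walls) and the flap is shut (within 0.05 rad) (z of offcut_center in the frame of station between 0 and 0.06 m and y of offcut_center in the frame of station between -0.23 and 0.23 m and x of offcut_center in the frame of station between -0.15 and 0.15 m and linear speed of offcut below 0.02 m/s and value of joint flap below 0.05 rad); the robot touches nothing.
It fails at once if the offcut is lifted: its centre more than 12 mm higher than it lay on the deck (z of offcut_center in the frame of station above 0.149 m).
It fails at once if the offcut, lying on the deck, is shoved against the flap (more than 1.5 N) (contact force between offcut and flap_c0 above 1.5 N and angle between offcut_center's own z axis and vertical below 0.1 rad and z of offcut_center in the frame of station above 0.13 m).
It fails at once if a bystander (green block, ink tin, brayer, tape roll, knife, tub or brush pot) is moved more than 20 mm (distance of any of keeper, ink_tin, brayer, tape_roll, knife, tub, brush_pot from where it was at the start of the episode above 0.02 m).
It also fails if it takes over 38 s, if anything falls off the work surface, if the arm or the gripper's body presses on something with over 40 N, if the wrist force passes 120 N, or if a joint passes its speed limit or range.

ROBOT

A 6-joint arm with a two-finger parallel gripper is mounted at the origin on the work surface. World frame = base frame: x ahead of the robot, y to its left, z up, the work surface at z = 0. Lengths are in m, angles in rad, forces in N, time in s.
With the tool pointing down it reaches from about 0.275 to 0.775 m from the base axis. Payload 14.6 kg.
Tool frame: the origin (TCP) lies on the centre line of the jaws, within the pads' length; the fingertips stand 14 mm ahead of it and the grasp point (between the pads) lies 5 mm behind it (ctrl.tips_ahead is the distance from the TCP to the fingertips, in m); z points along the fingers, y is the line along which they close (so a half turn about z gives the same grasp; the last joint's range is limited). The gripper opens to 85 mm and grips with 20 to 120 N. Pads are 22 mm wide; open, the fingers measure 114 mm over their backs; the gripper's body (76 mm by 85 mm) begins 54 mm behind the grasp point. The pads swing forward as they close: fully open they stand 13 mm farther back than shut.
Start: joints at [-1.465, 0.263, -0.048, 1.259, 0, 1.415], TCP at [0.135, -0.507, 0.245] pointing down, gripper open.
Joint ranges: [-2.65, 2.65], [-0.89, 1.7], [-1.18, 1.37], [-2.13, 2.11], [-1.35, 1.29], [-3.14, 3.14]. Speed limits (rad/s): [1.89, 1.89, 2.57, 2.79, 3.14, 3.14].

INTERFACE

Orientations are given as a unit quaternion [x, y, z, w].
In Python, from workcell import ctrl gives the robot as it stands.
- The arm moves only by the tool servo_tool, never from a script. Its argument "rows" is a list of rows, each a list of 2 entries, a list of its own where there are three numbers: the shift along the tool's x, y, z normalised to -1 to 1, where 1 is 0.25 m, then the turn, a rotation vector about the tool's x, y, z normalised to -1 to 1, where 1 is 90 degrees. A call has 1 to 20 rows; each row shifts and turns the commanded pose from where the row before left it, along the tool's axes as they then stand; what a row does not reach is not made up. A row lasts 1/8 s, in which the tool goes at most 62.5 mm and 10.7 degrees, less where a joint would pass 70% of its speed; a pose out of reach is approached as far as the arm can. A call with a number of a shift or a turn outside -1 to 1 is refused whole. A call with a gripper value outside its range is refused whole. "gripper" is the gripper command: -1 is shut, 1 is fully open, values between are in proportion, set as the call begins (left out, the last holds). The fingers move at their own pace and stop on an object; "squeeze" is the grip in N (left out, the last holds). Time passes only in rows, so rows that do not move let the fingers close. It gives the time, the measured TCP pose, the force, the opening and the grip force at its end, in the units of the state.
- ctrl.observe(): the state, without advancing time (a new reading comes with each control period).
- ctrl.capture(name): name is "side" or "top" or "wrist"; returns a dict with "frame" (420x560x3 uint8, red, green, blue), "camera_matrix" (3x3 intrinsics, pixels), "position" and "orientation" of the camera in the world. Camera axes: x right, y down, z forward; pixel columns grow to the right and rows downward; lengths in m; the calibration is good to about 2 mm. The wrist camera is an equidistant fisheye: a pixel r from the principal point sees the ray r / f radians off the axis. A picture is of the moment at which its call begins. There is no depth.
- ctrl.finish_job(): hands the job in; it is judged then, once.
Trained networks look in the newest picture that a camera, given by its name, has taken for a name from the list of things; names that differ only in an ending like _2 or _b are one class to them, and where a whole thing is asked for, a point or a joint stands for the part that bears it (a point fixed in the world has none). Each returns a list of dicts, best first, with "conf" (0 to 1); they miss things now and then, are a little off and sometimes report something else, mostly with a low value. They report only what shows in the picture. A call takes as long as a camera call. They do not tell look-alikes from the thing itself.
- ctrl.trace(query, camera): "pixels" (420x560 bool, what is visible of it) and "bbox" ([centre column, centre row, width, height] in pixels, round what is visible of it).
- ctrl.pinpoint(query, camera): "xy" ([column, row] in pixels: a listed point, or the origin of a listed thing).
The state is a dict: "t": time; "joint_positions": joint angles; "qd": joint speeds; "joint_torque": joint torques, N m; "position": TCP position; "tool_rot": TCP orientation; "ft_force": force on the tool from outside, world axes, zero at the start; "torque": the same for the moment, N m; "gripper_width": opening from 0.0 (shut) to 1.0 (fully open); "finger_force": force on a finger pad.
Only numpy, scipy, OpenCV 4.12 (cv2) and the standard library are available. Lean on these libraries where they do the work, as an engineer would, in place of code of your own. Each camera call takes 0.05 s, during which the arm holds its last target. There are 200 camera calls.

## Working session

There is one attempt and no reset: what is moved stays moved. The work goes in short steps, Python scripts to look and compute and a tool call to move; the robot and the scene stay as the last step left them, time stands still between calls to the robot, and variables do not carry over. Pictures are saved under pics/ and viewed, at most 10 in all, crops included, and the job is handed in when it is done.

Besides the shell and the picture viewer there is one more tool, called after "Call:" in YAML: its name, and indented under it one key for each argument. servo_tool: Moves the arm, as the interface text tells. Its arguments: {"type":"object","properties":{"rows":{"type":"array","items":{"type":"array"}},"gripper":{"type":"number"},"squeeze":{"type":"number"}},"required":["rows"]}

```bash
mkdir -p pics; ls; cat > h.py <<'E'
import numpy as np, cv2
from scipy.spatial.transform import Rotation as R
from workcell import ctrl
def ray(c,px):
    K=np.array(c["camera_matrix"]);v=np.array([(px[0]-K[0,2])/K[0,0],(px[1]-K[1,2])/K[1,1],1.])
    return R.from_quat(c["orientation"]).apply(v)
def onz(c,px,z):
    d=ray(c,px);p=np.array(c["position"]);return p+d*(z-p[2])/d[2]
def proj(c,P):
    v=R.from_quat(c["orientation"]).inv().apply(np.atleast_2d(P)-np.array(c["position"]))
    return (np.array(c["camera_matrix"])@(v/v[:,2:]).T).T[:,:2]
def tri(c1,p1,c2,p2):
    A=[];b=[]
    for c,p in((c1,p1),(c2,p2)):
        d=ray(c,p);d/=np.linalg.norm(d);M=np.eye(3)-np.outer(d,d);A.append(M);b.append(M@np.array(c["position"]))
    return np.linalg.lstsq(np.vstack(A),np.hstack(b),rcond=None)[0]
E
python3 - <<'E'
from h import *
s=ctrl.observe();print(s["position"],s["tool_rot"],s["gripper_width"],s["t"])
C={}
for n in("top","side"):
    c=C[n]=ctrl.capture(n);cv2.imwrite(f"pics/{n}0.png",c["frame"][:,:,::-1])
    print(n,np.round(c["position"],3),np.round(c["orientation"],3))
P={}
for q in("deck_edge","flap_hinge","flap_face","offcut_center","station","keeper","ink_tin"):
    for n in C:
        r=ctrl.pinpoint(q,n)[:4];P[q,n]=r
        print(q,n,[(np.round(x["xy"]).tolist(),round(x["conf"],2)) for x in r])
    if P[q,"top"] and P[q,"side"]: print("  tri",np.round(tri(C["top"],P[q,"top"][0]["xy"],C["side"],P[q,"side"][0]["xy"]),4))
E
```

```text
pics
[ 0.13535386 -0.50699503  0.2448314 ] [ 9.91511417e-01  1.30018638e-01  2.27018032e-05 -5.13429110e-04] 1.0006008031183504 0.0
top [ 0.32  -0.002  1.598] [-0.694  0.715 -0.054  0.064]
side [0.107 0.917 0.812] [-0.181  0.861 -0.463  0.11 ]
deck_edge top [([273.0, 211.0], 0.68)]
deck_edge side [([265.0, 228.0], 0.88)]
  tri [0.5569 0.0512 0.1249]
flap_hinge top [([233.0, 216.0], 0.97)]
flap_hinge side [([255.0, 237.0], 0.63)]
  tri [0.5352 0.1566 0.1704]
flap_face top [([252.0, 213.0], 0.7), ([282.0, 218.0], 0.61)]
flap_face side [([258.0, 231.0], 0.7)]
  tri [0.5488 0.1059 0.1532]
offcut_center top [([388.0, 243.0], 0.58), ([384.0, 167.0], 0.5), ([143.0, 198.0], 0.46)]
offcut_center side [([284.0, 203.0], 0.66), ([328.0, 212.0], 0.41)]
  tri [ 0.5388 -0.2434  0.0444]
station top [([278.0, 217.0], 0.76)]
station side []
keeper top [([327.0, 157.0], 0.82)]
keeper side [([248.0, 190.0], 0.73)]
  tri [ 0.6984 -0.1063  0.1346]
ink_tin top [([328.0, 238.0], 0.64), ([272.0, 212.0], 0.61)]
ink_tin side [([312.0, 205.0], 0.54)]
  tri [ 0.4717 -0.0997  0.1356]
```

```bash
python3 -c "
import cv2;cv2.imwrite('pics/both.png',cv2.vconcat([cv2.imread('pics/top0.png')]))"
```

```text
(no output)
```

View pics/top0.png

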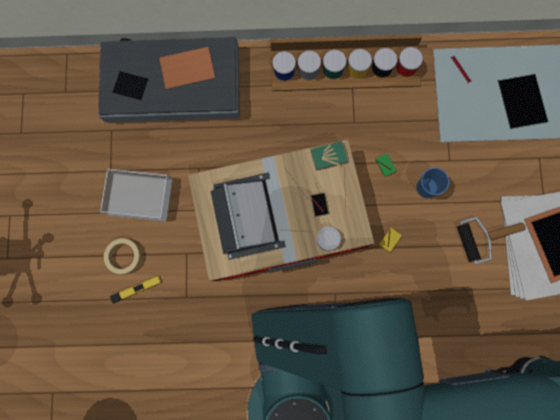

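View pics/side0.png

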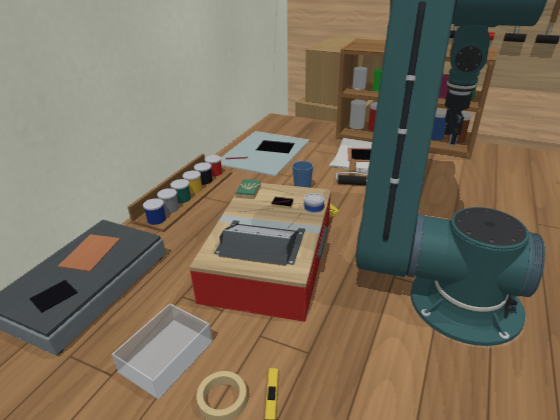

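The top view shows the station in the middle (image left is world +y, up is +x). The deck edge is at about (273,211), the hinge at (233,216), and the black offcut at about (320,205), between the keeper (329,156) and the tin (328,238). Offcut look-alikes are green (387,165) and yellow (391,240). The networks' offcut points are only the look-alikes, so I'll hover over the deck and use the wrist camera.

Call:
servo_tool:
  rows:
    - [[0.15, -0.092, -0.022], [0, 0, 0]]
    - [[0.15, -0.092, -0.022], [0, 0, 0]]
    - [[0.15, -0.092, -0.022], [0, 0, 0]]
    - [[0.15, -0.092, -0.022], [0, 0, 0]]
    - [[0.15, -0.092, -0.022], [0, 0, 0]]
    - [[0.15, -0.092, -0.022], [0, 0, 0]]
    - [[0.15, -0.092, -0.022], [0, 0, 0]]
    - [[0.15, -0.092, -0.022], [0, 0, 0]]
    - [[0.15, -0.092, -0.022], [0, 0, 0]]
    - [[0.15, -0.092, -0.022], [0, 0, 0]]
    - [[0.15, -0.092, -0.022], [0, 0, 0]]
    - [[0.15, -0.092, -0.022], [0, 0, 0]]
    - [[0.15, -0.092, -0.022], [0, 0, 0]]
    - [[0.15, -0.092, -0.022], [0, 0, 0]]
    - [[0, 0, 0], [0, 0, 0]]
  gripper: 1

```text
t: 2.68
position: [0.561, -0.059, 0.3219]
tool_rot: [0.991, 0.131, 0.0, -0.0]
ft_force: [0.2, -0.4, 0.5]
gripper_width: 1.002
finger_force: 0.0
```

```bash
cat >> h.py <<'E'
def wray(c,px):
    K=np.array(c["camera_matrix"]);u=np.array([(px[0]-K[0,2])/K[0,0],(px[1]-K[1,2])/K[1,1]]);r=np.hypot(*u)
    return R.from_quat(c["orientation"]).apply(np.array([*(u/r*np.sin(r)),np.cos(r)]))
def wonz(c,px,z):
    d=wray(c,px);p=np.array(c["position"]);return p+d*(z-p[2])/d[2]
E
python3 - <<'E'
from h import *
s=ctrl.observe();print(s["t"],s["position"],s["tool_rot"],s["joint_positions"],ctrl.tips_ahead)
w=ctrl.capture("wrist");cv2.imwrite("pics/w1.png",w["frame"][:,:,::-1]);print(w["position"],w["orientation"],w["camera_matrix"])
for q,z in(("deck_edge",.13),("flap_hinge",.182),("offcut_center",.137),("keeper",.13),("ink_tin",.13),("flap_face",.156)):
    for x in ctrl.pinpoint(q,"wrist")[:3]: print(q,np.round(x["xy"]),round(x["conf"],2),np.round(wonz(w,x["xy"],z),4))
E
```

```text
2.675 [ 0.56102894 -0.05897791  0.32191408] [ 9.91322246e-01  1.31454110e-01  6.79394011e-06 -1.46770492e-04] [-2.49317447e-01  3.25163972e-01  2.48095858e-01  1.49382480e+00
  2.77529968e-04  2.62860384e+00] 0.014
[ 0.62730586 -0.04095981  0.45122524] [ 0.78647358 -0.60216503 -0.08393335  0.10868204] [[325.1922621    0.         277.19616575]
 [  0.         325.1922621  209.3149458 ]
 [  0.           0.           1.        ]]
deck_edge [171. 166.] 0.71 [0.5552 0.0535 0.13  ]
flap_hinge [ 56. 172.] 0.56 [0.5338 0.1619 0.182 ]
flap_hinge [296. 196.] 0.42 [ 0.5696 -0.0731  0.182 ]
offcut_center [452. 125.] 0.83 [ 0.6789 -0.2173  0.137 ]
offcut_center [296. 194.] 0.72 [ 0.5619 -0.0776  0.137 ]
offcut_center [399. 261.] 0.72 [ 0.5196 -0.2108  0.137 ]
keeper [366.  71.] 0.83 [ 0.7002 -0.1118  0.13  ]
ink_tin [287. 275.] 0.95 [ 0.4692 -0.0945  0.13  ]
flap_face [114. 170.] 0.75 [0.5433 0.1057 0.156 ]
```

View pics/w1.png

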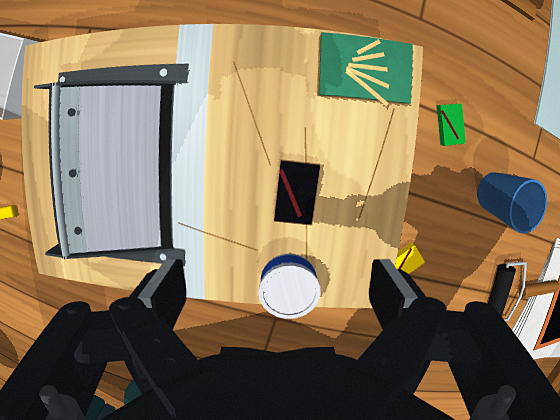

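The wrist view shows the black offcut at about (298,192), the flap with its rubber strip at column ~167 on the left, and the steel lip at columns 175–212. The tin is at (289,287) and the keeper at (365,68). Next I'll fit the station's yaw and the offcut's outline.

```bash
python3 - <<'E'
from h import *
w=ctrl.capture("wrist");g=cv2.cvtColor(w["frame"],cv2.COLOR_RGB2GRAY)
m=np.zeros_like(g);m[150:235,265:330]=(g[150:235,265:330]<60)
n,l,st,ce=cv2.connectedComponentsWithStats(m);k=1+st[1:,4].argmax();cn=max(cv2.findContours((l==k).astype('u1'),cv2.RETR_EXTERNAL,cv2.CHAIN_APPROX_NONE)[0],key=len)[:,0]
P=np.array([wonz(w,p,.144)[:2] for p in cn.astype(float)])
r=cv2.minAreaRect((P*1000).astype('f4'));print("offcut rect mm",r)
# lip/wood boundary & -y deck edge: strongest horizontal gradient per row
f=w["frame"].astype(float);bl=cv2.GaussianBlur(f[:,:,2]-f[:,:,0],(5,5),0)
for nm,a,b in(("lip",195,230),("edge",162,190)):
    Q=[]
    for y in range(90,245,5):
        sig=bl[y] if nm=="lip" else cv2.GaussianBlur(g.astype(float),(5,5),0)[y]
        x=a+np.abs(np.diff(sig[a:b])).argmax()+.5;Q.append(wonz(w,(x,y),.13)[:2])
    Q=np.array(Q);v=cv2.fitLine(Q.astype('f4'),cv2.DIST_HUBER,0,.01,.01).ravel();v=v*np.sign(v[0]) if 0 else v
    d=v[:2]*np.sign(v[0]);nn=np.array([-d[1],d[0]]);print(nm,"pt",v[2:],"yaw",np.arctan2(d[1],d[0]),"resid mm",1e3*np.abs((Q-v[2:])@nn).round(4).max())
    print("   n.(pt)",nn@v[2:], "offcut", nn@np.array(r[0])/1000)
for nm,p,z in(("cheek top screws",(164,72),.14),("",(163,256),.14),("pin ends",(57,80),.186),("",(54,255),.186)): print(nm,wonz(w,p,z).round(4))
for q in("flap_face","station"):
    t=ctrl.trace(q,"wrist")[:1];print(q,[(x["bbox"],x["conf"]) for x in t])
E
```

```text
offcut rect mm ((564.1947631835938, -76.7547607421875), (60.63964080810547, 37.620574951171875), 8.622706413269043)
lip pt [0.5621053 0.0186268] yaw 0.19235793 resid mm 0.6
   n.(pt) -0.08917659 offcut -0.1831983953996496
edge pt [0.5636526 0.0550703] yaw 0.19487943 resid mm 0.7
   n.(pt) -0.05512245 offcut -0.1845571936207043
cheek top screws [0.6468 0.077  0.14  ]
 [0.4568 0.041  0.14  ]
pin ends [0.6222 0.1713 0.186 ]
 [0.4419 0.1559 0.186 ]
flap_face [([115.2, 166.0, 109.4, 163.6], 0.66)]
station [([219.6, 162.3, 397.2, 284.1], 0.78)]
```

The fits agree with the given sizes: offcut 60.6 x 37.6 mm, station yaw 0.193, offcut centre 129 mm before the edge. I'll align the tool and go down with the fingers straddling the offcut.

Call:
servo_tool:
  rows:
    - [[-0.002, 0.022, 0], [0, 0, 0.045]]
    - [[0, 0, 0.11], [0, 0, 0]]
    - [[0, 0, 0.14], [0, 0, 0]]
    - [[0, 0, 0.14], [0, 0, 0]]
    - [[0, 0, 0.14], [0, 0, 0]]
    - [[0, 0, 0.1], [0, 0, 0]]
    - [[0, 0, 0.04], [0, 0, 0]]
    - [[0, 0, 0.016], [0, 0, 0]]
    - [[0, 0, 0], [0, 0, 0]]
    - [[0, 0, 0], [0, 0, 0]]

```text
t: 4.42
position: [0.5609, -0.0663, 0.1516]
tool_rot: [0.995, 0.095, 0.001, 0.0]
ft_force: [-0.1, -0.7, -0.5]
gripper_width: 1.003
finger_force: 0.0
```

```bash
python3 - <<'E'
from h import *
w=ctrl.capture("wrist");cv2.imwrite("pics/w2.png",w["frame"][:,:,::-1])
s=ctrl.observe();q=s["tool_rot"];print(s["t"],s["position"],2*np.arctan2(q[1],q[0]),s["ft_force"])
E
```

```text
4.475 [ 0.56089029 -0.06629813  0.15146459] 0.1901199093361395 [-0.13972324 -0.46319158 -0.31139847]
```

View pics/w2.png

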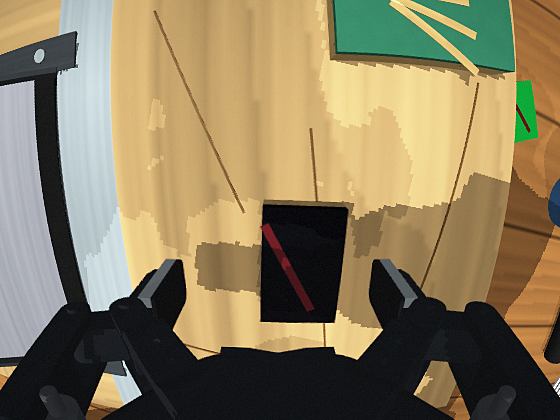

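The offcut sits between the fingers at about (305,262), with the trailing finger (373,280) just behind it and the lead finger (186,280) in front. Next I'll feel for the deck to fix the tip height.

Call:
servo_tool:
  rows:
    - [[0, 0, 0.01], [0, 0, 0]]
    - [[0, 0, 0.01], [0, 0, 0]]
    - [[0, 0, 0], [0, 0, 0]]

```text
t: 4.85
position: [0.5604, -0.0662, 0.1455]
tool_rot: [0.995, 0.095, -0.0, -0.0]
ft_force: [-0.4, 0.1, -0.1]
gripper_width: 0.998
finger_force: 0.0
```

Call:
servo_tool:
  rows:
    - [[0, 0, 0.01], [0, 0, 0]]
    - [[0, 0, 0], [0, 0, 0]]

```text
t: 5.1
position: [0.5604, -0.0662, 0.1431]
tool_rot: [0.995, 0.095, -0.0, -0.0]
ft_force: [-0.3, 0.5, 0.4]
gripper_width: 1.0
finger_force: 0.0
```

Call:
servo_tool:
  rows:
    - [[0, 0, 0.01], [0, 0, 0]]
    - [[0, 0, 0], [0, 0, 0]]

```text
t: 5.35
position: [0.5604, -0.0662, 0.1406]
tool_rot: [0.995, 0.095, -0.0, -0.0]
ft_force: [-0.7, 1.0, 0.3]
gripper_width: 0.998
finger_force: 0.0
```

Call:
servo_tool:
  rows:
    - [[0, 0, 0.01], [0, 0, 0]]
    - [[0, 0, 0], [0, 0, 0]]

```text
t: 5.6
position: [0.5604, -0.0662, 0.1381]
tool_rot: [0.995, 0.095, -0.0, -0.0]
ft_force: [0.6, -1.3, -0.0]
gripper_width: 1.003
finger_force: 0.0
```

Call:
servo_tool:
  rows:
    - [[0, 0, 0.008], [0, 0, 0]]
    - [[0, 0, 0], [0, 0, 0]]

```text
t: 5.85
position: [0.5605, -0.0662, 0.1361]
tool_rot: [0.995, 0.095, -0.0, -0.0]
ft_force: [-0.8, 0.4, -0.2]
gripper_width: 1.002
finger_force: 0.0
```

Call:
servo_tool:
  rows:
    - [[0, 0, 0.008], [0, 0, 0]]
    - [[0, 0, 0], [0, 0, 0]]

```text
t: 6.1
position: [0.5604, -0.0662, 0.1341]
tool_rot: [0.995, 0.095, -0.0, -0.0]
ft_force: [0.1, 0.6, 0.3]
gripper_width: 1.002
finger_force: 0.0
```

Call:
servo_tool:
  rows:
    - [[0, 0, 0.008], [0, 0, 0]]
    - [[0, 0, 0], [0, 0, 0]]

```text
t: 6.35
position: [0.5605, -0.0662, 0.1321]
tool_rot: [0.995, 0.095, -0.0, -0.0]
ft_force: [0.7, -0.0, -0.4]
gripper_width: 1.0
finger_force: 0.0
```

```bash
python3 - <<'E'
from h import *
c=ctrl.capture("side");w=ctrl.capture("wrist")
a=cv2.resize(c["frame"][170:270,200:360],None,fx=5,fy=5,interpolation=cv2.INTER_CUBIC)
cv2.imwrite("pics/s3.png",a[:,:,::-1])
E
```

```text
(no output)
```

View pics/s3.png

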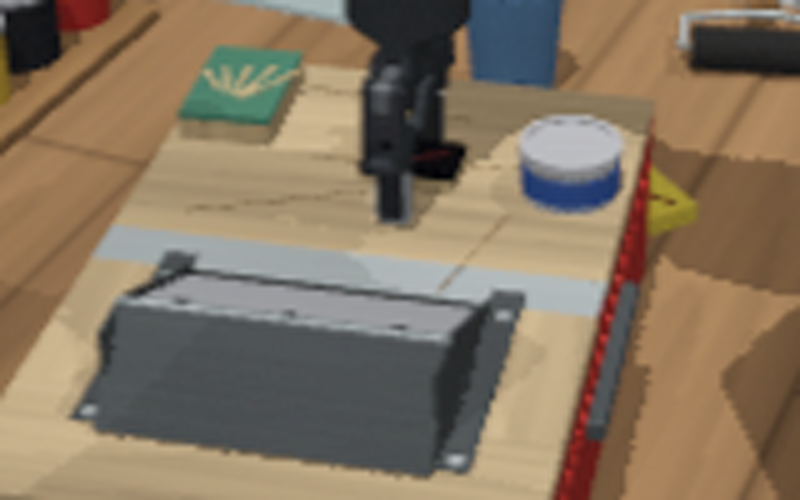

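The crop shows the lead fingertip at about (393,215) practically on the deck, with the offcut right behind it at (437,160). One more touch step to confirm.

Call:
servo_tool:
  rows:
    - [[0, 0, 0.006], [0, 0, 0]]
    - [[0, 0, 0], [0, 0, 0]]

```text
t: 6.7
position: [0.5606, -0.0662, 0.1308]
tool_rot: [0.995, 0.095, 0.0, 0.0]
ft_force: [-0.9, -0.1, 1.9]
gripper_width: 0.998
finger_force: 1.1
```

Call:
servo_tool:
  rows:
    - [[0, 0, 0.004], [0, 0, 0]]
    - [[0, 0, 0], [0, 0, 0]]

```text
t: 6.95
position: [0.5606, -0.0662, 0.1308]
tool_rot: [0.995, 0.095, 0.001, 0.0]
ft_force: [-4.9, 0.5, 15.8]
gripper_width: 0.999
finger_force: 8.0
```

Contact is at TCP z = 0.1308, so I'll lift 5 mm and push towards station +y (tool −y).

Call:
servo_tool:
  rows:
    - [[0, 0, -0.024], [0, 0, 0]]
    - [[0, -0.02, 0], [0, 0, 0]]
    - [[0, -0.02, 0], [0, 0, 0]]
    - [[0, -0.03, 0], [0, 0, 0]]
    - [[0, -0.03, 0], [0, 0, 0]]
    - [[0, -0.03, 0], [0, 0, 0]]
    - [[0, -0.03, 0], [0, 0, 0]]
    - [[0, -0.03, 0], [0, 0, 0]]
    - [[0, -0.03, 0], [0, 0, 0]]
    - [[0, -0.03, 0], [0, 0, 0]]
    - [[0, -0.03, 0], [0, 0, 0]]
    - [[0, -0.03, 0], [0, 0, 0]]
    - [[0, -0.03, 0], [0, 0, 0]]
    - [[0, -0.03, 0], [0, 0, 0]]
    - [[0, -0.03, 0], [0, 0, 0]]
    - [[0, 0, 0], [0, 0, 0]]

```text
t: 8.95
position: [0.5416, 0.0325, 0.1359]
tool_rot: [0.995, 0.095, 0.0, -0.0]
ft_force: [-0.1, -0.8, 2.3]
gripper_width: 1.001
finger_force: 0.8
```

```bash
python3 - <<'E'
from h import *
w=ctrl.capture("wrist");cv2.imwrite("pics/w4.png",w["frame"][:,:,::-1])
E
```

```text
(no output)
```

View pics/w4.png

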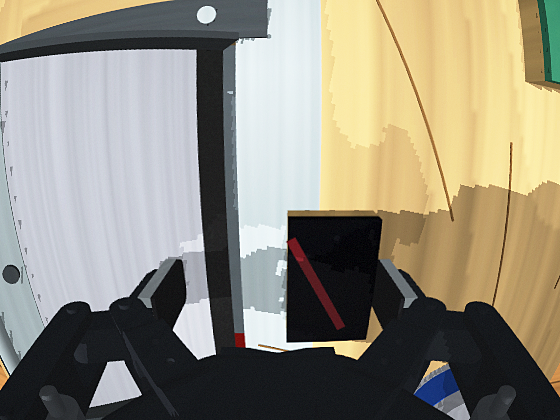

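The picture shows the offcut at about (334,278), square against the trailing finger. The lead finger is pressing on the flap, whose strip is moving in and a gap is showing (240,340). Carry on.

Call:
servo_tool:
  rows:
    - [[0, -0.024, 0], [0, 0, 0]]
    - [[0, -0.024, 0], [0, 0, 0]]
    - [[0, -0.024, 0], [0, 0, 0]]
    - [[0, -0.024, 0], [0, 0, 0]]
    - [[0, -0.024, 0], [0, 0, 0]]
    - [[0, -0.024, 0], [0, 0, 0]]
    - [[0, 0, 0], [0, 0, 0]]

```text
t: 9.88
position: [0.5348, 0.0678, 0.1359]
tool_rot: [0.995, 0.095, 0.0, -0.0]
ft_force: [-0.8, -1.8, 3.5]
gripper_width: 1.002
finger_force: 1.9
```

Call:
servo_tool:
  rows:
    - [[0, -0.016, 0], [0, 0, 0]]
    - [[0, -0.016, 0], [0, 0, 0]]
    - [[0, 0, 0], [0, 0, 0]]
    - [[0, 0, 0], [0, 0, 0]]

```text
t: 10.38
position: [0.5334, 0.0752, 0.1359]
tool_rot: [0.995, 0.095, 0.0, -0.0]
ft_force: [0.5, -4.0, 3.7]
gripper_width: 1.001
finger_force: 2.6
```

```bash
python3 - <<'E'
from h import *
w=ctrl.capture("wrist");cv2.imwrite("pics/w5.png",w["frame"][:,:,::-1])
E
```

```text
(no output)
```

View pics/w5.png

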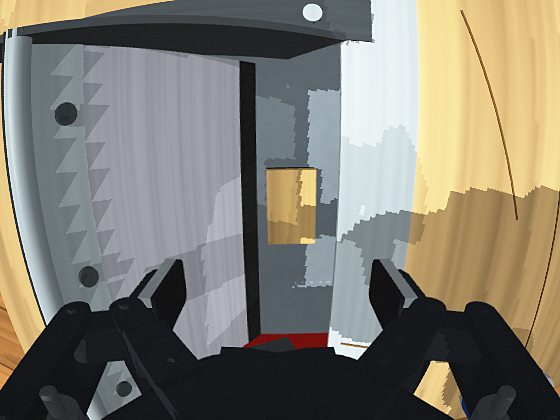

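The offcut has tipped through and lies in the bin, underside up, at about (291,206), with the flap held open. Now back off gently and then lift away.

Call:
servo_tool:
  rows:
    - [[0, 0.03, 0], [0, 0, 0]]
    - [[0, 0.04, 0], [0, 0, 0]]
    - [[0, 0.04, 0], [0, 0, 0]]
    - [[0, 0.04, 0], [0, 0, 0]]
    - [[0, 0.04, 0], [0, 0, 0]]
    - [[0, 0.04, 0], [0, 0, 0]]
    - [[0, 0.04, 0], [0, 0, 0]]
    - [[0, 0.04, 0], [0, 0, 0]]
    - [[0, 0.04, 0], [0, 0, 0]]
    - [[0, 0, -0.1], [0, 0, 0]]
    - [[0, 0, -0.16], [0, 0, 0]]
    - [[0, 0, -0.16], [0, 0, 0]]
    - [[0, 0, -0.16], [0, 0, 0]]
    - [[0, 0, -0.1], [0, 0, 0]]
    - [[0, 0, 0], [0, 0, 0]]
    - [[0, 0, 0], [0, 0, 0]]

```text
t: 12.42
position: [0.5497, -0.0109, 0.305]
tool_rot: [0.995, 0.095, -0.0, -0.0]
ft_force: [-0.6, 0.5, -0.0]
gripper_width: 0.997
finger_force: 0.0
```

```bash
python3 - <<'E'
from h import *
w=ctrl.capture("wrist");cv2.imwrite("pics/w6.png",w["frame"][:,:,::-1])
E
```

```text
(no output)
```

View pics/w6.png

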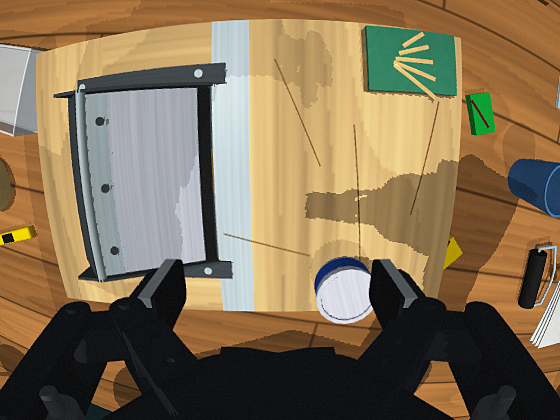

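The flap is shut (strip at column ~205 by the deck edge), the offcut is gone from the deck, and the tin and keeper look undisturbed.

```bash
python3 -c "
from workcell import ctrl
print(ctrl.finish_job())"
```

```text
the job is handed in; nothing more can be done
None
```

The offcut was pushed through the held-open flap into the bin, the flap is shut again, the tin and keeper look undisturbed in the last wrist view, and the job was handed in at about 12.5 s; the hand-in returned no verdict.

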